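# Put the lids on the students' wooden boxes

## Robot

A 6-joint arm with a two-finger parallel gripper is mounted at the origin on the work surface. World frame = base frame: x ahead of the robot, y to its left, z up, the work surface at z = 0. Lengths are in m, angles in degrees, forces in N, time in s.
With the tool pointing down it reaches from about 0.425 to 0.95 m from the base axis. Payload 14.7 kg.
Tool frame: the origin (TCP) lies at the very end of the fingers, on their centre line; the grasp point (between the pads) lies 19 mm behind it; z points along the fingers, x is the direction in which the jaws open and shut, and the axes are right-handed (so a half turn about z gives the same grasp; the last joint's range is limited). The gripper opens to 85 mm and grips with 20 to 120 N. Pads are 22 mm wide; open, the fingers measure 114 mm over their backs; the gripper's body (76 mm by 85 mm) begins 54 mm behind the grasp point. The pads swing forward as they close: fully open they stand 13 mm farther back than shut.
Start: joints at [73.19, 27.513, 91.461, -0, 61.026, -2.67], TCP at [0.159, 0.63, 0.231] pointing down, gripper open.
Joint ranges: [-157.49, 157.49], [-46.99, 117.5], [13.45, 153.17], [-89.5, 269.5], [5.16, 153.95], [-167.48, 167.48]. Speed limits (degrees/s): [108.29, 108.29, 136.94, 172.46, 172.46, 172.46].

## Interface

Orientations are given as a 3x3 rotation matrix whose columns are the frame's x, y, z axes.
In Python, from cell import manip gives the robot as it stands.
- The arm moves only by the tool drive_tool, never from a script. Its argument "deltas" is a list that holds one entry, the list of rows, each a list of 5 numbers: the shift along the tool's x, y, z in m, then the turn about the tool's z in rad, then the opening in per cent of the stroke, from 0 (shut) to 100 (fully open). A call has 1 to 10 rows; each row shifts and turns the commanded pose from where the row before left it, along the tool's axes as they then stand; what a row does not reach is not made up. A row lasts 1/10 s, in which the tool goes at most 50 mm and 8.59 degrees, less where a joint would pass 70% of its speed; a pose out of reach is approached as far as the arm can. A call is refused whole if a number of a shift passes 0.05 or a number of a turn 0.15, either way. A call with a gripper value outside its range is refused whole. The fingers move at their own pace and stop on an object; "grip_force" is the grip in N (left out, the last holds). Time passes only in rows, so rows that do not move let the fingers close. It gives the time, the measured TCP pose, the force and the opening at its end, in the units of the state.
- manip.read_state(): the state, without advancing time (a new reading comes with each control period).
- manip.camera(name): name is "scene" or "top" or "wrist"; returns (picture, depth): 420x560x3 uint8, red, green, blue; 420x560 float32, m along the optical axis (not along the pixel's ray), 0 where there is no reading.
- manip.calibration(name): a dict with "camera_matrix" (3x3 intrinsics, pixels), "world_from_camera" (4x4, takes a point from camera to world coordinates). Camera axes: x right, y up, looking along -z (the intrinsics and any distortion apply to the point x, -y, -z); pixel columns grow to the right and rows downward; lengths in m; the calibration is good to about 2 mm. The wrist camera is an equidistant fisheye: a pixel r from the principal point sees the ray r / f radians off the axis. A picture is of the moment at which its call begins: read the wrist's pose just before it. calibration takes no time and is no camera call; for the wrist camera it gives the pose at the moment of the call.
- manip.finish_job(): hands the job in, once; it reports no verdict.
The state is a dict: "time_s": time; "joint_positions": joint angles; "qvel": joint speeds; "effort": joint torques, N m; "eef_pos": TCP position; "tcp_rot": TCP orientation; "contact_force": force on the tool from outside, world axes, zero at the start; "torque": the same for the moment, N m; "width": finger opening in m.
Only numpy, scipy, OpenCV 4.12 (cv2) and the standard library are available. Lean on these libraries where they do the work, as an engineer would, in place of code of your own. Each camera call takes 0.05 s, during which the arm holds its last target. There are 200 camera calls.

## Task

The four wooden boxes made in class are finished: pick out their lids from the bench and set each lid gently on its own box, matching shape and size, so that it sits fully down and level on the rim. Leave the boxes standing where they are, and do not disturb the glue bottle or the mallet.

Things in the scene. Friction and masses are not known exactly. Their poses are not given: they have to be found in the camera images.
- lid_small_mid (a point): Lid of the small square box: dark wood, square, plate 88 x 88 mm, 10 mm thick, loose, right way up. Below, an 8 mm bevelled plug (54 x 54 mm, 44 x 44 at the bottom) drops into the box. On top a round wooden knob 22 mm across, 32 mm tall; grip its widest part, 11 to 23 mm above this point. The point is the lid's centre, 25 mm above its underside, 7 mm above the plate; z up, x and y along the sides.
- mouth_small (a point): Open small square box, dark wood, square, 80 x 80 mm outside, 50 mm tall, standing loose on the bench; walls and floor 8 mm, opening 64 x 64 mm. The point is the centre of its open mouth, level with the rim (50 mm above the bench); z up, x and y along the sides. With its lid seated, the lid's point is 17 mm above this one.
- lid_large_mid (a point): Lid of the large square box: dark wood, square, plate 120 x 120 mm, 10 mm thick, loose, right way up. Below, an 8 mm bevelled plug (86 x 86 mm, 76 x 76 at the bottom) drops into the box. On top a round wooden knob 28 mm across, 32 mm tall; grip its widest part, 11 to 23 mm above this point. The point is the lid's centre, 25 mm above its underside, 7 mm above the plate; z up, x and y along the sides.
- mouth_large (a point): Open large square box, dark wood, square, 112 x 112 mm outside, 60 mm tall, standing loose on the bench; walls and floor 8 mm, opening 96 x 96 mm. The point is the centre of its open mouth, level with the rim (60 mm above the bench); z up, x and y along the sides. With its lid seated, the lid's point is 17 mm above this one.
- lid_oblong_mid (a point): Lid of the oblong box: dark wood, oblong, plate 90 mm (its x) by 136 mm (its y), 10 mm thick, loose, right way up. Below, an 8 mm bevelled plug (56 x 102 mm, 46 x 92 at the bottom) drops into the box. On top a wooden bar pull 60 mm long along its y and 18 mm wide along its x, 32 mm tall; grip its widest part, 8 to 25 mm above this point. The point is the lid's centre, 25 mm above its underside, 7 mm above the plate; z up, x and y along the sides.
- mouth_oblong (a point): Open oblong box, dark wood, oblong, 82 mm (its x) by 128 mm (its y) outside, 55 mm tall, standing loose on the bench; walls and floor 8 mm, opening 66 by 112 mm. The point is the centre of its open mouth, level with the rim (55 mm above the bench); z up, x and y along the sides. With its lid seated, the lid's point is 17 mm above this one.
- lid_round_mid (a point): Lid of the round box: dark wood, round, plate 102 mm across, 10 mm thick, loose, right way up. Below, an 8 mm bevelled plug (68 mm, 58 at the bottom) drops into the box. On top a round wooden knob 25 mm across, 32 mm tall; grip its widest part, 11 to 23 mm above this point. The point is the lid's centre, 25 mm above its underside, 7 mm above the plate; z up, x and y along the sides.
- mouth_round (a point): Open round box, dark wood, round (turned), 94 mm across outside, 60 mm tall, standing loose on the bench; walls and floor 8 mm, opening 78 mm across. The point is the centre of its open mouth, level with the rim (60 mm above the bench); z up, x and y along the sides. With its lid seated, the lid's point is 17 mm above this one.
- glue_mid (a point): Bystander: white glue bottle with a blue band and an orange nozzle, standing, 62 mm across, 164 mm tall, loose. The point is on its axis, 80 mm up.
- mallet_mid (a point): Bystander: wooden joiner's mallet lying on the bench, loose; head 70 x 130 x 60 mm, handle 32 mm wide running 270 mm from the head's middle along its -x. The point is the middle of the head, 30 mm up.
Not all that is in view belongs to the job. What is shaped like the part that bears lid_small_mid but orange or purple is not meant.

How it is judged:
By the outcome, as a careful person would: the job done as asked, in the order asked, and still so for the second after the job is handed in, with the robot touching nothing.
It also fails if it takes over 109 s, if anything falls off the work surface, if the arm or the gripper's body presses on something with over 40 N, if the wrist force passes 120 N, or if a joint passes its speed limit or range.

## Working session

There is one attempt and no reset: what is moved stays moved. The work goes in short steps, Python scripts to look and compute and a tool call to move; the robot and the scene stay as the last step left them, time stands still between calls to the robot, and variables do not carry over. Pictures are saved under pics/ and viewed, about 12 in all and at most 16, crops included, and the job is handed in when it is done.

Besides the shell and the picture viewer there is one more tool, called by a JSON object that holds its "fn" and its "kwargs", one argument or row to a line. drive_tool: Moves the arm, as the interface text tells. Its arguments: {"type":"object","properties":{"deltas":{"type":"array","items":{"type":"array","items":{"type":"array","items":{"type":"number"}}}},"grip_force":{"type":"number"}},"required":["deltas"]}

```bash
ls; mkdir -p pics
python3 - <<'E'
from cell import manip
import cv2, numpy as np
s=manip.read_state();print({k:np.round(v,3).tolist() for k,v in s.items()})
for n in("top","scene"):
    p,d=manip.camera(n);cv2.imwrite(f"pics/{n}0.png",p[:,:,::-1]);np.savez(f"{n}0.npz",p=p,d=d)
    c=manip.calibration(n);print(n,c["camera_matrix"],c["world_from_camera"],d.min(),d.max())
E
```

```text
pics
{'time_s': 0.0, 'joint_positions': [73.19, 27.551, 91.495, -0.001, 61.024, -2.668], 'qvel': [-0.063, -0.018, -0.076, -0.029, 0.031, -0.041], 'effort': [-0.0, -95.066, -43.016, -0.0, 0.013, 0.0], 'eef_pos': [0.159, 0.63, 0.231], 'tcp_rot': [[0.244, 0.97, -0.0], [0.97, -0.244, -0.001], [-0.001, -0.0, -1.0]], 'contact_force': [0.566, 0.183, 0.062], 'torque': [-0.005, 0.011, -0.029], 'width': 0.085}
top [[473.24648506   0.         275.92027609]
 [  0.         473.24648506 204.21985621]
 [  0.           0.           1.        ]] [[ 0.01998963  0.99641461 -0.08220917  0.41340298]
 [-0.99979891  0.0197903  -0.00323891 -0.12190821]
 [-0.00160035  0.08225738  0.99660983  1.35875928]
 [ 0.          0.          0.          1.        ]] 0.0 2.217212
scene [[494.51688721   0.         286.33119288]
 [  0.         494.51688721 200.24139136]
 [  0.           0.           1.        ]] [[-0.05059227 -0.73869541  0.67213802  1.57314112]
 [ 0.99857583 -0.04882543  0.02150317 -0.09731387]
 [ 0.01693313  0.67226867  0.74011357  1.24951342]
 [ 0.          0.          0.          1.        ]] 0.0 3.8978586
```

View pics/top0.png

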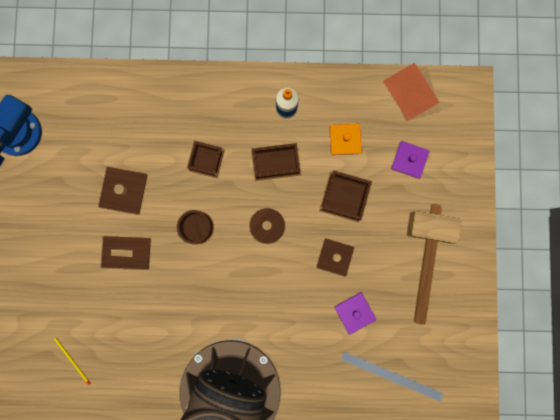

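View pics/scene0.png

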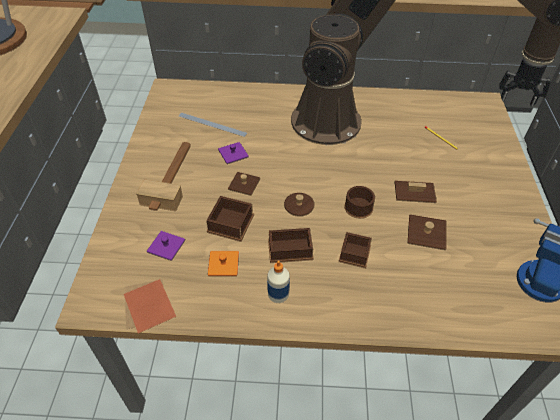

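```bash
cat > h.py <<'E'
import numpy as np, cv2
from cell import manip
def cloud(n,d):
    c=manip.calibration(n);K=c["camera_matrix"];T=c["world_from_camera"]
    v,u=np.indices(d.shape)
    P=np.stack([(u-K[0,2])/K[0,0]*d,-(v-K[1,2])/K[1,1]*d,-d],-1)
    return P@T[:3,:3].T+T[:3,3]
def rays(n,uv,z):
    c=manip.calibration(n);K=c["camera_matrix"];T=c["world_from_camera"]
    uv=np.asarray(uv,float).reshape(-1,2)
    r=np.c_[(uv[:,0]-K[0,2])/K[0,0],-(uv[:,1]-K[1,2])/K[1,1],-np.ones(len(uv))]@T[:3,:3].T
    o=T[:3,3];return (o+r*((z-o[2])/r[:,2])[:,None])[:,:2]
E
python3 - <<'E'
from h import *
np.set_printoptions(precision=4,suppress=True)
for n in("top","scene"):
    f=np.load(n+"0.npz");p,d=f["p"],f["d"];P=cloud(n,d)
    ok=(d>0);bench=ok&(abs(P[...,2])<.012)&(p[...,0]>140)
    print(n,"bench z",np.median(P[...,2][bench]),P[...,2][bench].std())
    hsv=cv2.cvtColor(p,cv2.COLOR_RGB2HSV)
    m=((hsv[...,2]<95)).astype(np.uint8)
    m=cv2.morphologyEx(m,cv2.MORPH_CLOSE,np.ones((3,3)))
    cs,_=cv2.findContours(m,cv2.RETR_EXTERNAL,cv2.CHAIN_APPROX_NONE)
    for c in cs:
        if not 150<cv2.contourArea(c)<3500: continue
        mm=np.zeros_like(m);cv2.drawContours(mm,[c],-1,1,-1);mm=mm.astype(bool)&ok
        Q=P[mm];ctr=np.median(Q,0)
        if not(-.5<ctr[1]<.6 and .2<ctr[0]<.95): continue
        h=np.percentile(Q[:,2],[2,50,90,99])
        # outline at candidate heights by rays
        zs=[.018] if h[2]<.04 else [.05,.055,.06]
        print(n,c.mean((0,1)).round(),"z%",h)
        for z in zs:
            if n=="top" and z==.018: xy=rays(n,c,z)
            else: xy=Q[abs(Q[:,2]-z)<(.008 if z>.04 else .006)][:,:2]
            if len(xy)<8: continue
            r=cv2.minAreaRect((xy*1000).astype(np.float32));ci=cv2.minEnclosingCircle((xy*1000).astype(np.float32))
            print("   z",z,"rect",np.round(r[0],1),np.round(r[1],1),round(r[2],1),"circ",np.round(ci[0],1),round(ci[1]*2,1))
        k=Q[Q[:,2]>.04]
        if zs[0]<.04:
            w=mm&(hsv[...,2]>95); vv,uu=np.nonzero(w)
            print("   knob",k.mean(0) if len(k) else 0,len(k),"color-ray",rays(n,[uu.mean(),vv.mean()],.048) if len(uu) else 0,len(uu))
E
```

```text
top bench z -0.0006328042336554152 0.00286354277599403
top [335. 257.] z% [0.0122 0.0176 0.022  0.0502]
   z 0.018 rect [ 378.7 -286.4] [83.6 82.9] 74.4 circ [ 378.2 -286.3] 112.5
   knob [ 0.3779 -0.2854  0.0479] 51 color-ray [[ 0.3786 -0.2874]] 70
top [126. 253.] z% [0.0119 0.0176 0.0427 0.0524]
   z 0.05 rect [378.1 305.7] [16.7 59.8] 1.1 circ [379.5 306. ] 60.8
   z 0.055 rect [378.2 304.7] [16.5 57.9] 1.1 circ [375.7 304.6] 58.1
   z 0.06 rect [376.8 309.1] [13.7 40.9] 1.0 circ [376.3 308.6] 41.9
top [195. 227.] z% [0.0025 0.0098 0.0593 0.0634]
   z 0.05 rect [454.6 106.2] [89.  87.1] 47.4 circ [454.  107.6] 91.7
   z 0.055 rect [453.7 106.8] [88.  88.5] 0.3 circ [454.1 107.7] 91.7
   z 0.06 rect [455.1 107.5] [89.  87.8] 83.9 circ [454.1 107.2] 91.3
top [267. 226.] z% [0.0116 0.0173 0.0224 0.0513]
   z 0.018 rect [463.2 -94.9] [93.5 93.4] 1.4 circ [462.8 -93.3] 97.1
   knob [ 0.4624 -0.0915  0.0489] 63 color-ray [[ 0.463  -0.0928]] 84
top [346. 196.] z% [0.0021 0.0098 0.0598 0.0642]
   z 0.05 rect [ 550.2 -311.3] [111.7 111.6] 75.1 circ [ 549.8 -310.9] 152.3
   z 0.055 rect [ 5
[... 2355 characters left out ...]
0.0913  0.0475] 39 color-ray [[ 0.4806 -0.0857]] 78
scene [359. 201.] z% [0.0034 0.0354 0.0581 0.0629]
   z 0.05 rect [457.8 111.2] [95.4 92.5] 34.6 circ [458.2 114.6] 101.9
   z 0.055 rect [457.8 111.2] [95.4 92.5] 34.6 circ [458.3 114.9] 101.9
   z 0.06 rect [457.2 109.4] [89.  94.7] 80.7 circ [456.9 110.7] 96.7
scene [415. 192.] z% [0.0103 0.0168 0.0217 0.0427]
   z 0.018 rect [381.7 305.8] [133.1  95.3] 88.4 circ [380.5 306.9] 159.4
   knob [0.3859 0.3035 0.0448] 8 color-ray [[0.4172 0.3022]] 33
scene [243. 183.] z% [0.0093 0.016  0.0211 0.041 ]
   z 0.018 rect [ 380.4 -285.3] [87.1 90.1] 74.6 circ [ 381.1 -285.7] 117.0
   knob [ 0.39   -0.2842  0.0424] 6 color-ray [[ 0.4088 -0.279 ]] 17
```

```bash
cat > plan.py <<'E'
import sys
from h import *
# plan.py x y z yaw N : N equal rows in tool axes (shift, then turn)
x,y,z,yaw,N=map(float,sys.argv[1:6]);N=int(N)
s=manip.read_state();p=s["eef_pos"];R=np.array(s["tcp_rot"]);psi=np.arctan2(R[1,0],R[0,0])
d=(np.radians(yaw)-psi+np.pi/2)%np.pi-np.pi/2   # half turn gives the same grasp
if len(sys.argv)>6: d=np.radians(float(sys.argv[6]))
e=np.exp(1j*d/N);S=sum(e**k for k in range(N))
t=np.exp(-1j*psi)*((x-p[0])+1j*(y-p[1]))/S   # in x, left-normal; tool y is -left
print("t",round(s["time_s"],2),"pos",np.round(p,4),"yaw",round(np.degrees(psi),2),"F",np.round(s["contact_force"],1),"w",round(s["width"],4),"j6",round(s["joint_positions"][5],1))
print(N,"rows:",[round(t.real,4),round(-t.imag,4),round((p[2]-z)/N,4),round(-d/N,4)],"turn deg",round(np.degrees(d),2))
E
python3 plan.py .3795 .305 .12 1.1 11
```

```text
t 0.1 pos [0.1587 0.6299 0.2307] yaw 75.86 F [ 0.4 -0.2 -0.4] w 0.0857 j6 -2.7
11 rows: [np.float64(-0.0051), np.float64(0.038), np.float64(0.0101), np.float64(0.1186)] turn deg -74.76
```

{"fn": "drive_tool", "kwargs": {
  "deltas": [
    [[-0.005,0.038,0.01,0.119,70],[-0.005,0.038,0.01,0.119,70],[-0.005,0.038,0.01,0.119,70],[-0.005,0.038,0.01,0.119,70],[-0.005,0.038,0.01,0.119,70],[-0.005,0.038,0.01,0.119,70],[-0.005,0.038,0.01,0.119,70],[-0.005,0.038,0.01,0.119,70],[-0.005,0.038,0.01,0.119,70],[-0.005,0.038,0.01,0.119,70]]
  ],
  "grip_force": 50
}}

```text
time_s: 1.1
eef_pos: [0.3801, 0.343, 0.1308]
tcp_rot: [[0.992, 0.129, 0.0], [0.129, -0.992, 0.0], [0.0, -0.0, -1.0]]
contact_force: [0.2, -0.3, -0.1]
width: 0.0599
```

{"fn": "drive_tool", "kwargs": {
  "deltas": [
    [[-0.005,0.038,0.01,0.119,60],[0,0,0,0,60],[0,0,0,0,60],[0,0,0,0,60],[0,0,0,0,60]]
  ]
}}

```text
time_s: 1.6
eef_pos: [0.38, 0.307, 0.1215]
tcp_rot: [[1.0, 0.017, 0.001], [0.017, -1.0, 0.001], [0.001, -0.001, -1.0]]
contact_force: [1.2, -0.2, -1.0]
width: 0.051
```

```bash
python3 plan.py .3795 .305 .12 1.1 1
python3 - <<'E'
from h import *
c=manip.calibration("wrist");p,d=manip.camera("wrist");cv2.imwrite("pics/w1.png",p[:,:,::-1]);np.savez("w1.npz",p=p,d=d,**c)
print(c)
E
```

```text
t 1.6 pos [0.38   0.307  0.1215] yaw 0.95 F [ 1.2 -0.2 -1. ] w 0.051 j6 34.4
1 rows: [np.float64(-0.0005), np.float64(0.002), np.float64(0.0015), np.float64(-0.0027)] turn deg 0.15
{'camera_matrix': array([[325.1922621 ,   0.        , 282.4226046 ],
       [  0.        , 325.1922621 , 210.64449245],
       [  0.        ,   0.        ,   1.        ]]), 'world_from_camera': array([[ 9.99873555e-01, -1.55495955e-02, -3.32924766e-03,
         3.77801948e-01],
       [ 1.58713706e-02,  9.62841909e-01,  2.69598885e-01,
         3.75805156e-01],
       [-9.86614452e-04, -2.69617635e-01,  9.62966955e-01,
         2.64314855e-01],
       [ 0.00000000e+00,  0.00000000e+00,  0.00000000e+00,
         1.00000000e+00]])}
```

View pics/w1.png

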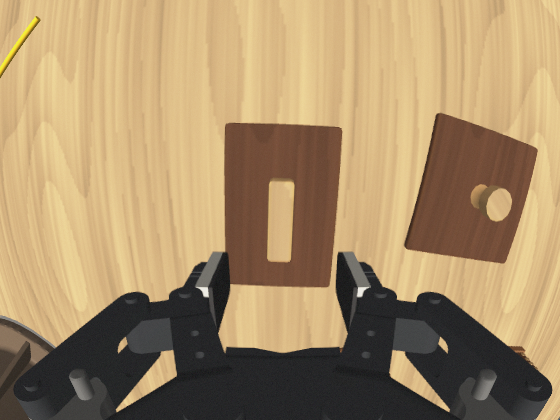

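The wrist view shows the oblong lid with its bar pull spanning about (267,180)-(292,261), between the open jaws. The large lid's knob is at (497,204). Next I check their positions by ray casting.

```bash
cat >> h.py <<'E'
def wrays(c,uv,z):
    K=c["camera_matrix"];T=c["world_from_camera"];uv=np.asarray(uv,float).reshape(-1,2)
    q=(uv-K[:2,2])/K[0,0];r=np.linalg.norm(q,axis=1);k=np.sinc(r/np.pi)  # sin(r)/r
    D=np.c_[q[:,0]*k,-q[:,1]*k,-np.cos(r)]@T[:3,:3].T;o=T[:3,3]
    return (o+D*((z-o[2])/D[:,2])[:,None])[:,:2]
E
python3 - <<'E'
from h import *
np.set_printoptions(precision=4,suppress=True)
f=np.load("w1.npz");p=f["p"]
hsv=cv2.cvtColor(p,cv2.COLOR_RGB2HSV)
m=((p[...,0]<150)&(p[...,0]>70)&(p[...,0].astype(int)-p[...,2]>25)).astype(np.uint8)
m=cv2.morphologyEx(m,cv2.MORPH_OPEN,np.ones((3,3)))
cs,h=cv2.findContours(m,cv2.RETR_CCOMP,cv2.CHAIN_APPROX_NONE)
for c,hh in zip(cs,h[0]):
    if cv2.contourArea(c)<300: continue
    z=.018 if hh[3]<0 else .05
    r=cv2.minAreaRect((wrays(f,c,z)*1000).astype(np.float32));print(c.mean((0,1)).round(),z,np.round(r[0],1),np.round(r[1],1),round(r[2],1))
m=((p[...,0]>185)&(p[...,1]>150)).astype(np.uint8)
E
```

```text
[ 22. 345.] 0.018 [ 32.8 114.9] [ 58.3 106.8] 81.8
[281. 203.] 0.018 [376.8 307.2] [134.3  88.9] 88.8
[280. 221.] 0.05 [376.9 307.4] [61.6 18.7] 88.8
[469. 192.] 0.018 [551.8 323.7] [118.6 120. ] 81.0
[498. 205.] 0.05 [552.  323.2] [28.4 29.5] 59.2
```

```bash
python3 plan.py .378 .3065 .024 -1.2 6
```

```text
t 1.65 pos [0.3799 0.307  0.1215] yaw 0.95 F [-0.9 -0.4  0. ] w 0.0513 j6 34.4
6 rows: [np.float64(-0.0003), np.float64(0.0001), np.float64(0.0162), np.float64(0.0062)] turn deg -2.15
```

{"fn": "drive_tool", "kwargs": {
  "deltas": [
    [[-0.0003,0,0.02,0.006,60],[-0.0003,0,0.02,0.006,60],[-0.0003,0,0.02,0.006,60],[-0.0003,0,0.02,0.006,60],[-0.0003,0,0.011,0.006,60],[-0.0003,0,0.006,0.006,60],[0,0,0,0,60],[0,0,0,0,60]]
  ]
}}

```text
time_s: 2.45
eef_pos: [0.3782, 0.3064, 0.0248]
tcp_rot: [[1.0, -0.021, 0.001], [-0.021, -1.0, 0.0], [0.001, -0.0, -1.0]]
contact_force: [-0.2, 1.0, 0.2]
width: 0.0513
```

{"fn": "drive_tool", "kwargs": {
  "deltas": [
    [[0,0,0,0,30],[0,0,0,0,10],[0,0,0,0,0],[0,0,0,0,0],[0,0,0,0,0],[0,0,0,0,0]]
  ]
}}

```text
time_s: 3.05
eef_pos: [0.3783, 0.3063, 0.025]
tcp_rot: [[1.0, -0.021, 0.001], [-0.021, -1.0, 0.001], [0.001, -0.001, -1.0]]
contact_force: [-1.3, -1.2, 9.3]
width: 0.0172
```

{"fn": "drive_tool", "kwargs": {
  "deltas": [
    [[0,0,-0.003,0,0],[0,0,-0.01,0,0],[0,0,-0.02,0,0],[0,0,-0.03,0,0],[0,0,-0.03,0,0],[0,0,-0.025,0,0],[0,0,-0.01,0,0],[0,0,0,0,0]]
  ]
}}

```text
time_s: 3.85
eef_pos: [0.3786, 0.3065, 0.1537]
tcp_rot: [[1.0, -0.021, 0.002], [-0.021, -1.0, 0.002], [0.002, -0.002, -1.0]]
contact_force: [-0.1, 0.2, -1.3]
width: 0.0169
```

```bash
python3 plan.py .647 -.113 .14 8.4 12;  python3 - <<'E'
from h import *
c=manip.calibration("wrist");p,d=manip.camera("wrist");cv2.imwrite("pics/w2.png",p[:,:,::-1])
E
```

```text
t 3.85 pos [0.3786 0.3065 0.1537] yaw -1.21 F [-0.1  0.2 -1.3] w 0.0169 j6 36.6
12 rows: [np.float64(0.0204), np.float64(0.0362), np.float64(0.0011), np.float64(-0.014)] turn deg 9.61
```

View pics/w2.png

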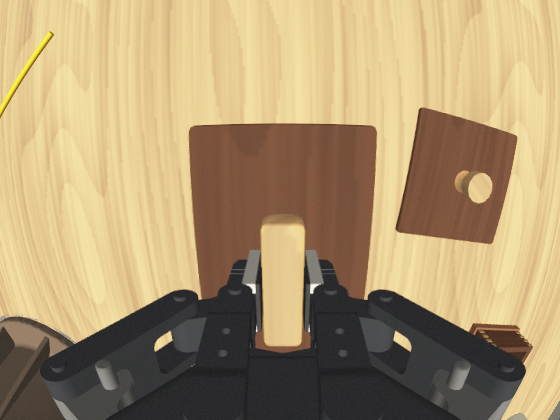

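The bar pull is centred in the jaws at about (283,280) and the lid hangs square. I'll overfly the oblong box so the wrist camera can see it.

```bash
python3 plan.py .645 -.255 .16 8.4 18
```

```text
t 3.9 pos [0.378  0.3061 0.1525] yaw -1.2 F [-0.7  0.5 -2.7] w 0.0169 j6 36.6
18 rows: [np.float64(0.013), np.float64(0.032), np.float64(-0.0004), np.float64(-0.0093)] turn deg 9.6
```

{"fn": "drive_tool", "kwargs": {
  "deltas": [
    [[0.005,0.012,0,-0.009,0],[0.01,0.024,0,-0.009,0],[0.013,0.032,0,-0.009,0],[0.013,0.032,0,-0.009,0],[0.013,0.032,0,-0.009,0],[0.013,0.032,0,-0.009,0],[0.013,0.032,0,-0.009,0],[0.013,0.032,0,-0.009,0],[0.013,0.032,0,-0.009,0],[0.013,0.032,0,-0.009,0]]
  ]
}}

```text
time_s: 4.9
eef_pos: [0.5031, 0.0155, 0.1507]
tcp_rot: [[0.998, 0.069, -0.003], [0.069, -0.998, 0.0], [-0.003, -0.0, -1.0]]
contact_force: [0.5, 0.8, -1.3]
width: 0.017
```

{"fn": "drive_tool", "kwargs": {
  "deltas": [
    [[0.013,0.032,0,-0.009,0],[0.013,0.032,0,-0.009,0],[0.013,0.032,0,-0.009,0],[0.013,0.032,0,-0.009,0],[0.013,0.032,0,-0.009,0],[0.013,0.032,0,-0.009,0],[0.013,0.032,0,-0.009,0],[0.013,0.032,0,-0.009,0],[0.008,0.02,0,-0.009,0],[0,0,0,0,0]]
  ]
}}

```text
time_s: 5.9
eef_pos: [0.6438, -0.2483, 0.1498]
tcp_rot: [[0.989, 0.148, -0.001], [0.148, -0.989, 0.0], [-0.001, -0.0, -1.0]]
contact_force: [-0.1, 0.3, -1.3]
width: 0.0175
```

```bash
python3 plan.py .645 -.255 .16 8.4 5;  python3 - <<'E'
from h import *
c=manip.calibration("wrist");p,d=manip.camera("wrist");cv2.imwrite("pics/w3.png",p[:,:,::-1]);np.savez("w3.npz",p=p,d=d,**c)
E
```

```text
t 5.9 pos [ 0.6438 -0.2483  0.1498] yaw 8.5 F [-0.1  0.3 -1.3] w 0.0175 j6 -32.1
5 rows: [np.float64(0.0), np.float64(0.0014), np.float64(-0.002), np.float64(0.0003)] turn deg -0.1
```

View pics/w3.png

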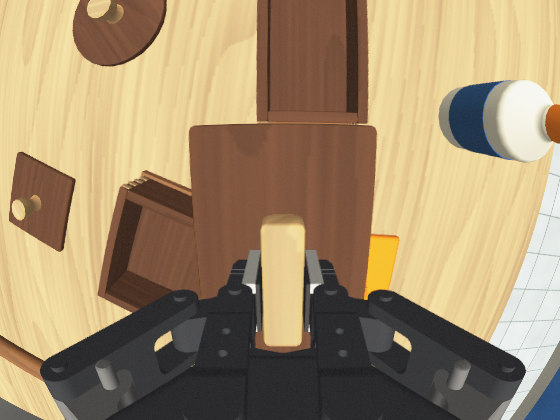

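The wrist view shows the oblong box end at rows 0-122, with its outer edges at columns 258 and 367. It also shows the large box's left corner at (122,185).

```bash
python3 - <<'E'
from h import *
np.set_printoptions(precision=4,suppress=True)
f=np.load("w3.npz")
a=wrays(f,[[258,20],[258,110],[367,20],[367,110],[258,122],[367,123]],.055);print(a)
v=a[1]-a[0];w=a[3]-a[2];print(np.degrees(np.arctan2(*v)),np.degrees(np.arctan2(*w)))
m=a[4:].mean(0);u=(a[5]-a[4]);print("end len",np.linalg.norm(u),"yaw",np.degrees(np.arctan2(u[1],u[0])))
u/=np.linalg.norm(u);print("centre",m+.064*np.array([-u[1],u[0]]))
print("inner",wrays(f,[[270,112],[357,113]],.055))
E
python3 plan.py .6425 -.1115 .14 8.2 5
```

```text
[[ 0.6033 -0.1065]
 [ 0.6135 -0.1742]
 [ 0.6823 -0.0917]
 [ 0.6921 -0.1609]
 [ 0.6147 -0.1829]
 [ 0.6937 -0.1705]]
171.42385900479744 171.95715281041956
end len 0.08000465393359338 yaw 8.90316326516151
centre [ 0.6443 -0.1134]
inner [[ 0.6223 -0.1744]
 [ 0.685  -0.1646]]
t 5.95 pos [ 0.6428 -0.2467  0.1498] yaw 8.51 F [-0.3 -0.5 -1.7] w 0.0171 j6 -32.0
5 rows: [np.float64(0.0039), np.float64(-0.0268), np.float64(0.002), np.float64(0.0011)] turn deg -0.31
```

```bash
python3 plan.py .6445 -.1135 .085 8.4 7
```

```text
t 5.95 pos [ 0.6428 -0.2467  0.1498] yaw 8.51 F [-0.3 -0.5 -1.7] w 0.0171 j6 -32.0
7 rows: [np.float64(0.003), np.float64(-0.0188), np.float64(0.0093), np.float64(0.0003)] turn deg -0.11
```

{"fn": "drive_tool", "kwargs": {
  "deltas": [
    [[0.003,-0.019,0,0,0],[0.003,-0.019,0,0,0],[0.003,-0.019,0,0,0],[0.003,-0.019,0,0,0],[0.003,-0.019,0,0,0],[0.003,-0.019,0.01,0,0],[0.003,-0.018,0.02,0,0],[0,0,0.02,0,0],[0,0,0.01,0,0],[0,0,0,0,0]]
  ]
}}

```text
time_s: 6.95
eef_pos: [0.6435, -0.1116, 0.0906]
tcp_rot: [[0.989, 0.15, -0.003], [0.15, -0.989, 0.001], [-0.003, -0.001, -1.0]]
contact_force: [0.5, -0.1, -1.6]
width: 0.0169
```

```bash
python3 plan.py .6445 -.1135 .073 8.4 4
```

```text
t 6.95 pos [ 0.6435 -0.1116  0.0906] yaw 8.61 F [ 0.5 -0.1 -1.6] w 0.0169 j6 -21.1
4 rows: [np.float64(0.0002), np.float64(0.0005), np.float64(0.0044), np.float64(0.0009)] turn deg -0.21
```

{"fn": "drive_tool", "kwargs": {
  "deltas": [
    [[0.0005,0.001,0.004,0.002,0],[0.0005,0.001,0.004,0.002,0],[0,0,0.004,0,0],[0,0,0.003,0,0],[0,0,0.002,0,0],[0,0,0,0,0],[0,0,0,0,0]]
  ]
}}

```text
time_s: 7.65
eef_pos: [0.6458, -0.1141, 0.0754]
tcp_rot: [[0.989, 0.145, 0.0], [0.145, -0.989, -0.0], [0.0, 0.0, -1.0]]
contact_force: [-0.8, -0.2, -1.8]
width: 0.0169
```

{"fn": "drive_tool", "kwargs": {
  "deltas": [
    [[0,0,0.0015,0,0],[0,0,0.001,0,0],[0,0,0.001,0,0],[0,0,0,0,0]]
  ]
}}

```text
time_s: 8.05
eef_pos: [0.6458, -0.1141, 0.072]
tcp_rot: [[0.989, 0.145, 0.0], [0.145, -0.989, 0.0], [0.0, -0.0, -1.0]]
contact_force: [-1.0, -0.3, 3.1]
width: 0.0174
```

{"fn": "drive_tool", "kwargs": {
  "deltas": [
    [[0,0,0,0,15],[0,0,0,0,35],[0,0,0,0,60],[0,0,0,0,60],[0,0,-0.01,0,60],[0,0,-0.025,0,60],[0,0,-0.025,0,60],[0,0,-0.02,0,60],[0,0,0,0,60]]
  ]
}}

```text
time_s: 8.95
eef_pos: [0.6476, -0.1145, 0.1555]
tcp_rot: [[0.989, 0.146, 0.005], [0.146, -0.989, -0.001], [0.005, 0.002, -1.0]]
contact_force: [-0.0, 0.1, 0.4]
width: 0.0518
```

```bash
python3 plan.py .3765 -.2855 .12 -15 12;python3 - <<'E'
from h import *
c=manip.calibration("wrist");p,d=manip.camera("wrist");cv2.imwrite("pics/w4.png",p[:,:,::-1]);np.savez("w4.npz",p=p,d=d,**c)
E
```

```text
t 8.95 pos [ 0.6476 -0.1145  0.1555] yaw 8.37 F [-0.   0.1  0.4] w 0.0518 j6 -21.0
12 rows: [np.float64(-0.0221), np.float64(0.0153), np.float64(0.003), np.float64(0.034)] turn deg -23.37
```

View pics/w4.png

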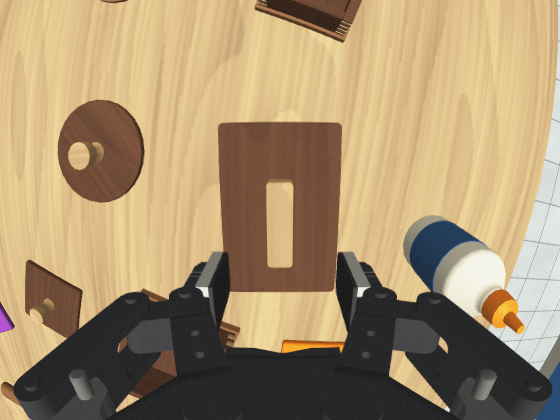

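The oblong lid sits square over its box at (280,207) with nothing of the box showing, so it is seated. The small lid is next.

{"fn": "drive_tool", "kwargs": {
  "deltas": [
    [[-0.01,0.007,0,0.034,60],[-0.022,0.0153,0.003,0.034,60],[-0.022,0.0153,0.003,0.034,60],[-0.022,0.0153,0.003,0.034,60],[-0.022,0.0153,0.003,0.034,60],[-0.022,0.0153,0.003,0.034,60],[-0.022,0.0153,0.003,0.034,60],[-0.022,0.0153,0.003,0.034,60],[-0.022,0.0153,0.003,0.034,60],[-0.022,0.0153,0.003,0.034,60]]
  ]
}}

```text
time_s: 10.0
eef_pos: [0.4342, -0.2551, 0.1239]
tcp_rot: [[0.981, -0.196, -0.001], [-0.196, -0.981, 0.001], [-0.002, -0.001, -1.0]]
contact_force: [0.7, 0.2, 0.1]
width: 0.0512
```

```bash
python3 plan.py .3785 -.286 .12 -15.4 4
```

```text
t 10.0 pos [ 0.4342 -0.2551  0.1239] yaw -11.3 F [0.7 0.2 0.1] w 0.0512 j6 -22.6
4 rows: [np.float64(-0.0119), np.float64(0.0106), np.float64(0.001), np.float64(0.0179)] turn deg -4.1
```

{"fn": "drive_tool", "kwargs": {
  "deltas": [
    [[-0.012,0.0105,0,0.018,60],[-0.012,0.0105,0,0.018,60],[-0.012,0.0105,0,0.018,60],[0,0,0,0,60],[0,0,0,0,60]]
  ]
}}

```text
time_s: 10.5
eef_pos: [0.3948, -0.2784, 0.1249]
tcp_rot: [[0.969, -0.246, 0.0], [-0.246, -0.969, -0.0], [0.001, 0.0, -1.0]]
contact_force: [0.2, 1.0, 0.3]
width: 0.0515
```

```bash
cat > lid.py <<'E'
from h import *
import sys
np.set_printoptions(precision=4,suppress=True)
s=manip.read_state();c=manip.calibration("wrist");p,d=manip.camera("wrist");cv2.imwrite(f"pics/{sys.argv[1]}.png",p[:,:,::-1]);np.savez(f"{sys.argv[1]}.npz",p=p,d=d,**c)
m=((p[...,0]<150)&(p[...,0]>70)&(p[...,0].astype(int)-p[...,2]>25)).astype(np.uint8)
m=cv2.morphologyEx(m,cv2.MORPH_OPEN,np.ones((3,3)))
cs,h=cv2.findContours(m,cv2.RETR_CCOMP,cv2.CHAIN_APPROX_NONE)
for q,hh in zip(cs,h[0]):
    if cv2.contourArea(q)<300: continue
    for z in ([.018] if hh[3]<0 else [.05]):
        r=cv2.minAreaRect((wrays(c,q,z)*1000).astype(np.float32));print(q.mean((0,1)).round(),z,np.round(r[0],1),np.round(r[1],1),round(r[2],1))
E
python3 lid.py w5;python3 plan.py .3785 -.286 .028 -15.4 4
```

```text
[266. 218.] 0.018 [ 376.9 -285.6] [87.6 86.8] 74.7
[262. 236.] 0.05 [ 376.6 -286. ] [22.2 22.4] 29.0
[478. 210.] 0.018 [ 577.2 -331.2] [135.5 134.3] 75.1
[494. 227.] 0.05 [ 556.2 -316.8] [101.7 101.3] 75.2
[399. 195.] 0.018 [ 489.  -292.7] [109.9   4. ] 75.2
[537.  19.] 0.018 [ 687.7 -156.5] [81.1 47.6] 3.2
[477.  27.] 0.018 [ 597.  -161.2] [ 7.5 52.5] 8.4
[310.   8.] 0.018 [ 453.4 -130.6] [21.4 82.1] 77.9
t 10.55 pos [ 0.3951 -0.2783  0.1249] yaw -14.21 F [-0.2 -0.1  0.6] w 0.0514 j6 -24.6
4 rows: [np.float64(-0.0035), np.float64(0.0029), np.float64(0.0242), np.float64(0.0052)] turn deg -1.19
```

```bash
python3 plan.py .377 -.2858 .027 -15.3 6
```

```text
t 10.55 pos [ 0.3951 -0.2783  0.1249] yaw -14.21 F [-0.2 -0.1  0.6] w 0.0514 j6 -24.6
6 rows: [np.float64(-0.0026), np.float64(0.002), np.float64(0.0163), np.float64(0.0032)] turn deg -1.09
```

{"fn": "drive_tool", "kwargs": {
  "deltas": [
    [[-0.0052,0.004,0,0.006,60],[-0.0052,0.004,0.015,0.006,60],[-0.0052,0.004,0.02,0.006,60],[0,0,0.025,0,60],[0,0,0.02,0,60],[0,0,0.012,0,60],[0,0,0.005,0,60],[0,0,0,0,60],[0,0,0,0,60]]
  ]
}}

```text
time_s: 11.45
eef_pos: [0.3769, -0.286, 0.0284]
tcp_rot: [[0.965, -0.263, 0.001], [-0.263, -0.965, -0.001], [0.001, 0.0, -1.0]]
contact_force: [0.7, 0.4, 0.3]
width: 0.0512
```

```bash
python3 plan.py .377 -.2858 .027 -15.3 1
```

```text
t 11.45 pos [ 0.3769 -0.286   0.0284] yaw -15.23 F [0.7 0.4 0.3] w 0.0512 j6 -25.6
1 rows: [np.float64(0.0), np.float64(-0.0003), np.float64(0.0014), np.float64(0.0012)] turn deg -0.07
```

{"fn": "drive_tool", "kwargs": {
  "deltas": [
    [[0,0,0.001,0,30],[0,0,0,0,10],[0,0,0,0,0],[0,0,0,0,0],[0,0,0,0,0],[0,0,0,0,0]]
  ]
}}

```text
time_s: 12.05
eef_pos: [0.377, -0.2862, 0.0273]
tcp_rot: [[0.965, -0.263, 0.001], [-0.263, -0.965, -0.001], [0.001, 0.001, -1.0]]
contact_force: [0.9, 0.4, 7.1]
width: 0.02
```

{"fn": "drive_tool", "kwargs": {
  "deltas": [
    [[0,0,-0.003,0,0],[0,0,-0.01,0,0],[0,0,-0.02,0,0],[0,0,-0.03,0,0],[0,0,-0.03,0,0],[0,0,-0.025,0,0],[0,0,-0.01,0,0],[0,0,0,0,0]]
  ]
}}

```text
time_s: 12.85
eef_pos: [0.3771, -0.2863, 0.1563]
tcp_rot: [[0.965, -0.263, 0.002], [-0.263, -0.965, -0.002], [0.003, 0.001, -1.0]]
contact_force: [1.1, -0.2, -0.9]
width: 0.0196
```

```bash
python3 plan.py .647 .086 .15 -13 16; python3 plan.py .647 -.014 .15 -13 14;python3 - <<'E'
from h import *
p,d=manip.camera("wrist");cv2.imwrite("pics/w6.png",p[:,:,::-1])
f=np.load("w5.npz");print()
E
```

```text
t 12.85 pos [ 0.3771 -0.2863  0.1563] yaw -15.24 F [ 1.1 -0.2 -0.9] w 0.0196 j6 -25.6
16 rows: [np.float64(0.0107), np.float64(-0.0267), np.float64(0.0004), np.float64(-0.0024)] turn deg 2.24
t 12.85 pos [ 0.3771 -0.2863  0.1563] yaw -15.24 F [ 1.1 -0.2 -0.9] w 0.0196 j6 -25.6
14 rows: [np.float64(0.0139), np.float64(-0.0236), np.float64(0.0004), np.float64(-0.0028)] turn deg 2.24
```

View pics/w6.png

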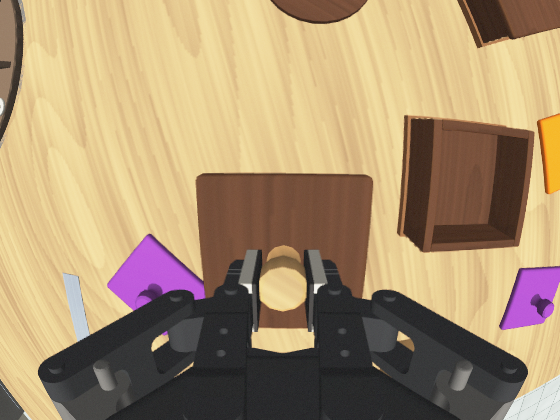

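The lid hangs from the knob, centred in the jaws at (283,275) and level. I'll move beside the small box and look again.

{"fn": "drive_tool", "kwargs": {
  "deltas": [
    [[0.006,-0.01,-0.002,-0.003,0],[0.013,-0.022,0,-0.003,0],[0.014,-0.0236,0,-0.003,0],[0.014,-0.0236,0,-0.003,0],[0.014,-0.0236,0,-0.003,0],[0.014,-0.0236,0,-0.003,0],[0.014,-0.0236,0,-0.003,0],[0.014,-0.0236,0,-0.003,0],[0.014,-0.0236,0,-0.003,0],[0.014,-0.0236,0,-0.003,0]]
  ]
}}

```text
time_s: 13.9
eef_pos: [0.5586, -0.1027, 0.1553]
tcp_rot: [[0.972, -0.233, -0.002], [-0.233, -0.972, 0.001], [-0.002, -0.0, -1.0]]
contact_force: [0.2, -0.1, -1.3]
width: 0.0199
```

{"fn": "drive_tool", "kwargs": {
  "deltas": [
    [[0.014,-0.0236,0,-0.003,0],[0.014,-0.0236,0,-0.003,0],[0.014,-0.0236,0,-0.003,0],[0.012,-0.022,0,-0.003,0],[0.008,-0.012,0,-0.003,0],[0,0,0,0,0],[0,0,0,0,0]]
  ]
}}

```text
time_s: 14.6
eef_pos: [0.6419, -0.0167, 0.1558]
tcp_rot: [[0.976, -0.219, -0.002], [-0.219, -0.976, -0.0], [-0.002, 0.0, -1.0]]
contact_force: [-0.3, -0.6, -1.1]
width: 0.02
```

```bash
python3 plan.py .647 .086 .15 -13 5; python3 lid.py w7
```

```text
t 14.6 pos [ 0.6419 -0.0167  0.1558] yaw -12.63 F [-0.3 -0.6 -1.1] w 0.02 j6 8.5
5 rows: [np.float64(-0.0035), np.float64(-0.0203), np.float64(0.0012), np.float64(0.0013)] turn deg -0.37
[284. 326.] 0.018 [ 609.7 -152.6] [64.8 49.2] 79.1
[132. 288.] 0.018 [457.3 -70.2] [104.   58.1] 17.2
[283. 232.] 0.018 [632.7 -54.3] [126.  159.1] 77.2
[283. 253.] 0.05 [633.1 -53.3] [15.9 29.4] 75.4
[ 50. 121.] 0.018 [418.2 119.6] [108.4 107.4] 72.4
[ 41. 125.] 0.05 [436.3 116.5] [80.5 63.6] 66.8
[263.  79.] 0.018 [647.2  92.2] [89.7 89.3] 76.9
[249.  61.] 0.05 [647.9  87.9] [65.7 64.6] 77.1
```

View pics/w7.png

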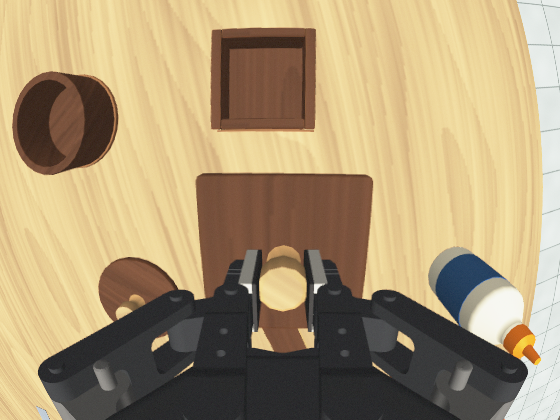

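The small box's opening spans (228,38)-(305,120) and measures 65 x 65 mm, centred at (0.648, 0.088). That agrees with the top view.

```bash
python3 plan.py .648 .087 .085 -13 6
```

```text
t 14.65 pos [ 0.6417 -0.0171  0.1561] yaw -12.67 F [ 0.1 -0.  -0.8] w 0.0198 j6 8.5
6 rows: [np.float64(-0.0028), np.float64(-0.0171), np.float64(0.0119), np.float64(0.001)] turn deg -0.33
```

{"fn": "drive_tool", "kwargs": {
  "deltas": [
    [[-0.0028,-0.0171,0,0.001,0],[-0.0028,-0.0171,0,0.001,0],[-0.0028,-0.0171,0,0.001,0],[-0.0028,-0.0171,0,0.001,0],[-0.0028,-0.0171,0.01,0.001,0],[-0.0028,-0.0171,0.02,0.001,0],[0,0,0.025,0,0],[0,0,0.015,0,0],[0,0,0,0,0],[0,0,0,0,0]]
  ]
}}

```text
time_s: 15.65
eef_pos: [0.6491, 0.0871, 0.0868]
tcp_rot: [[0.974, -0.225, -0.0], [-0.225, -0.974, -0.0], [-0.0, 0.0, -1.0]]
contact_force: [-0.2, 0.1, -0.8]
width: 0.0201
```

```bash
python3 plan.py .648 .087 .072 -13 4
```

```text
t 15.65 pos [0.6491 0.0871 0.0868] yaw -13.02 F [-0.2  0.1 -0.8] w 0.0201 j6 18.0
4 rows: [np.float64(-0.0003), np.float64(0.0001), np.float64(0.0037), np.float64(-0.0001)] turn deg 0.02
```

{"fn": "drive_tool", "kwargs": {
  "deltas": [
    [[-0.0005,0,0.004,0,0],[-0.0005,0,0.004,0,0],[0,0,0.004,0,0],[0,0,0.003,0,0],[0,0,0.001,0,0],[0,0,0,0,0],[0,0,0,0,0]]
  ]
}}

```text
time_s: 16.35
eef_pos: [0.6481, 0.0873, 0.0709]
tcp_rot: [[0.974, -0.225, 0.0], [-0.225, -0.974, 0.0], [0.0, -0.0, -1.0]]
contact_force: [-0.3, -0.1, -0.4]
width: 0.0197
```

{"fn": "drive_tool", "kwargs": {
  "deltas": [
    [[0,0,0.001,0,0],[0,0,0.001,0,0],[0,0,0,0,0],[0,0,0,0,0]]
  ]
}}

```text
time_s: 16.75
eef_pos: [0.6486, 0.0873, 0.0693]
tcp_rot: [[0.974, -0.225, 0.001], [-0.225, -0.974, 0.0], [0.001, -0.0, -1.0]]
contact_force: [0.1, -1.0, 5.4]
width: 0.02
```

{"fn": "drive_tool", "kwargs": {
  "deltas": [
    [[0,0,0,0,15],[0,0,0,0,35],[0,0,0,0,65],[0,0,0,0,65],[0,0,-0.01,0,65],[0,0,-0.025,0,65],[0,0,-0.025,0,65],[0,0,-0.02,0,65],[0,0,0,0,65]]
  ]
}}

```text
time_s: 17.65
eef_pos: [0.6499, 0.0875, 0.1525]
tcp_rot: [[0.974, -0.225, 0.005], [-0.225, -0.974, 0.0], [0.005, -0.002, -1.0]]
contact_force: [0.4, 0.2, -0.6]
width: 0.0555
```

```bash
python3 plan.py .552 .3235 .12 -9 10; python3 lid.py w8
```

```text
t 17.65 pos [0.6499 0.0875 0.1525] yaw -13.0 F [ 0.4  0.2 -0.6] w 0.0555 j6 18.0
10 rows: [np.float64(-0.0142), np.float64(-0.0213), np.float64(0.0032), np.float64(-0.007)] turn deg 4.0
[158. 371.] 0.018 [452.  -86.7] [90.2 33.9] 40.8
[298. 320.] 0.018 [635.4 -38.7] [84.8  6.8] 8.7
[ 71. 236.] 0.018 [415.7 101.3] [109.5 108.8] 17.5
[ 64. 238.] 0.05 [436.4 106.6] [68.3 82.1] 10.7
[280. 211.] 0.018 [644.5  76.2] [103.1 102.6] 76.6
[280. 228.] 0.05 [643.9  73.5] [26.7 26.1] 32.8
[127.  22.] 0.018 [550.8 294.6] [ 63.8 120.1] 80.4
```

View pics/w8.png

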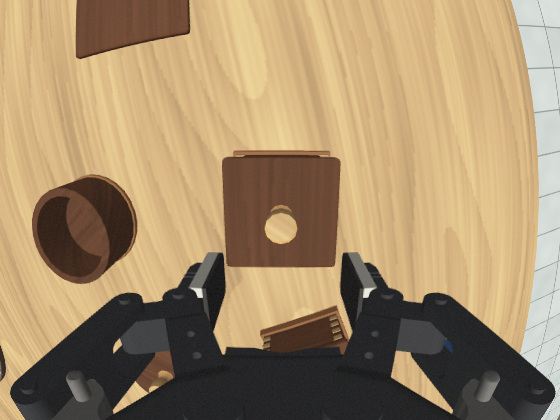

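Run:
```python
from h import *
np.set_printoptions(precision=4,suppress=True)
def plane(fn,box,zexp):
    f=np.load(fn+".npz");d=f["d"];K=f["camera_matrix"];T=f["world_from_camera"]
    v,u=np.mgrid[box[1]:box[3]:4,box[0]:box[2]:4];u=u.ravel();v=v.ravel();z=d[v,u]
    q=(np.c_[u,v]-K[:2,2])/K[0,0];r=np.linalg.norm(q,axis=1);k=np.tan(r)/r
    P=np.c_[q[:,0]*k*z,-q[:,1]*k*z,-z]@T[:3,:3].T+T[:3,3]
    P=P[(z>0)&(abs(P[:,2]-zexp)<.012)]
    c=P.mean(0);A=np.c_[P[:,:2]-c[:2],np.ones(len(P))];s=np.linalg.lstsq(A,P[:,2],rcond=None)[0]
    print(fn,len(P),"z",s[2],"slopes deg",np.degrees(s[:2]),P[:,:2].min(0),P[:,:2].max(0))
plane("w8",(225,160,335,262),.06)
plane("w4",(222,128,338,245),.065)
plane("w1",(228,128,338,280),.018)
```

```text
w8 661 z 0.060175305975343214 slopes deg [-0.0411 -0.1622] [0.5997 0.0414] [0.6943 0.1373]
w4 749 z 0.06516949014545947 slopes deg [-0.0971 -0.0223] [ 0.5944 -0.144 ] [ 0.6899 -0.0451]
w1 893 z 0.018174137473504617 slopes deg [-0.1018 -0.0637] [0.3341 0.2483] [0.4212 0.3724]
```

The depth fits give plate tops at 60.2 and 65.2 mm (expected 60 and 65), tilted under 0.2°. Both lids are seated. The large lid is next.

{"fn": "drive_tool", "kwargs": {
  "deltas": [
    [[-0.007,-0.01,0,-0.007,65],[-0.0142,-0.0213,0.003,-0.007,65],[-0.0142,-0.0213,0.003,-0.007,65],[-0.0142,-0.0213,0.003,-0.007,65],[-0.0142,-0.0213,0.003,-0.007,65],[-0.0142,-0.0213,0.003,-0.007,65],[-0.0142,-0.0213,0.003,-0.007,65],[-0.0142,-0.0213,0.003,-0.007,65],[-0.0142,-0.0213,0.003,-0.007,65],[-0.0142,-0.0213,0.003,-0.007,65]]
  ]
}}

```text
time_s: 18.7
eef_pos: [0.5529, 0.3124, 0.1206]
tcp_rot: [[0.988, -0.155, -0.002], [-0.155, -0.988, -0.001], [-0.002, 0.001, -1.0]]
contact_force: [-0.3, 0.1, 1.1]
width: 0.0556
```

{"fn": "drive_tool", "kwargs": {
  "deltas": [
    [[-0.005,-0.008,0,0,65],[0,0,0,0,65],[0,0,0,0,65]]
  ]
}}

```text
time_s: 19.0
eef_pos: [0.5508, 0.3194, 0.1215]
tcp_rot: [[0.988, -0.156, -0.0], [-0.156, -0.988, -0.0], [-0.0, 0.001, -1.0]]
contact_force: [0.2, -0.2, 0.0]
width: 0.0555
```

```bash
python3 lid.py w9; python3 plan.py .552 .3235 .028 -9 6
```

```text
[433. 397.] 0.018 [697.2  57.6] [18.  77.2] 40.1
[287. 197.] 0.018 [553.9 324. ] [118.7 118.7] 80.6
[288. 210.] 0.05 [553.6 325. ] [29.1 30.3] 34.2
t 19.05 pos [0.5511 0.3191 0.1216] yaw -9.02 F [ 0.5  0.4 -0.7] w 0.0555 j6 36.4
6 rows: [np.float64(0.0), np.float64(-0.0008), np.float64(0.0156), np.float64(-0.0)] turn deg 0.02
```

{"fn": "drive_tool", "kwargs": {
  "deltas": [
    [[0.0019,-0.0054,0.01,0.006,65],[0,0,0.02,0,65],[0,0,0.025,0,65],[0,0,0.02,0,65],[0,0,0.012,0,65],[0,0,0.006,0,65],[0,0,0.001,0,65],[0,0,0,0,65]]
  ],
  "grip_force": 70
}}

```text
time_s: 19.85
eef_pos: [0.5541, 0.3249, 0.0282]
tcp_rot: [[0.987, -0.163, 0.001], [-0.163, -0.987, 0.0], [0.001, -0.0, -1.0]]
contact_force: [0.2, -0.3, 0.8]
width: 0.0552
```

{"fn": "drive_tool", "kwargs": {
  "deltas": [
    [[0,0,0,0,40],[0,0,0,0,20],[0,0,0,0,0],[0,0,0,0,0],[0,0,0,0,0],[0,0,0,0,0]]
  ]
}}

```text
time_s: 20.45
eef_pos: [0.5542, 0.3252, 0.029]
tcp_rot: [[0.987, -0.162, 0.001], [-0.162, -0.987, 0.001], [0.001, -0.001, -1.0]]
contact_force: [-0.7, -1.8, 9.2]
width: 0.0253
```

{"fn": "drive_tool", "kwargs": {
  "deltas": [
    [[0,0,-0.003,0,0],[0,0,-0.01,0,0],[0,0,-0.02,0,0],[0,0,-0.03,0,0],[0,0,-0.035,0,0],[0,0,-0.03,0,0],[0,0,-0.01,0,0],[0,0,0,0,0]]
  ]
}}

```text
time_s: 21.25
eef_pos: [0.5545, 0.3253, 0.1678]
tcp_rot: [[0.987, -0.162, 0.003], [-0.162, -0.987, 0.001], [0.003, -0.002, -1.0]]
contact_force: [-0.2, 0.2, -1.4]
width: 0.0251
```

```bash
python3 plan.py .551 -.41 .165 -15 22; python3 lid.py w10
```

```text
t 21.25 pos [0.5545 0.3253 0.1678] yaw -9.34 F [-0.2  0.2 -1.4] w 0.0251 j6 37.0
22 rows: [np.float64(0.0068), np.float64(0.0327), np.float64(0.0001), np.float64(0.0045)] turn deg -5.66
[283. 331.] 0.018 [529.5 180.9] [58.3 87.4] 80.6
[282. 221.] 0.018 [547.9 294.9] [161.5 223.3] 80.6
```

View pics/w10.png

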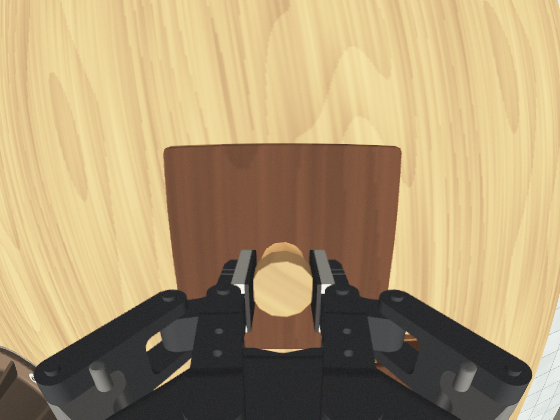

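The lid is held level with its knob centred at (283,275). The large box was already in view in w5, so I'll recompute its rim from that picture at 60 mm.

```bash
python3 - <<'E'
from h import *
for fn in("w5","w3"):
    f=np.load(fn+".npz");p=f["p"]
    m=((p[...,0]<150)&(p[...,0]>70)&(p[...,0].astype(int)-p[...,2]>25)).astype(np.uint8)
    m=cv2.morphologyEx(m,cv2.MORPH_OPEN,np.ones((3,3)))
    cs,h=cv2.findContours(m,cv2.RETR_CCOMP,cv2.CHAIN_APPROX_NONE)
    for q in cs:
        if cv2.contourArea(q)<300: continue
        r=cv2.minAreaRect((wrays(f,q,.06)*1000).astype(np.float32))
        print(fn,q.mean((0,1)).round(),np.round(r[0],1),np.round(r[1],1),round(r[2],1))
E
python3 plan.py .551 -.312 .165 -14.9 20
```

```text
w5 [266. 218.] [ 382.6 -273.1] [72.9 72.2] 74.7
w5 [262. 236.] [ 378.1 -282.6] [21.2 21.3] 29.0
w5 [478. 210.] [ 549.2 -311.1] [112.7 111.7] 75.1
w5 [494. 227.] [ 549.5 -312. ] [97.  96.7] 75.2
w5 [399. 195.] [ 475.8 -279. ] [91.4  3.3] 75.2
w5 [537.  19.] [ 641.  -165.8] [67.4 39.6] 3.2
w5 [477.  27.] [ 565.6 -169.7] [ 6.2 43.7] 8.4
w5 [310.   8.] [ 446.2 -144.2] [17.8 68.3] 77.9
w3 [283. 343.] [ 659.4 -364.8] [50.2 25.5] 13.5
w3 [ 38. 201.] [ 417.8 -269.1] [75.9 75.5] 74.2
w3 [244. 214.] [ 591.3 -263.8] [252.6 152.1] 13.9
w3 [122. 246.] [ 511.7 -301.2] [95.9 17.8] 75.1
w3 [311.  60.] [ 646.5 -130.2] [79.3 94.7] 8.6
w3 [115.  25.] [ 487.9 -120.3] [55.5 86.3] 86.2
t 21.3 pos [0.5537 0.3249 0.1661] yaw -9.33 F [-0.2 -0.8 -1.7] w 0.0255 j6 37.0
20 rows: [np.float64(0.0065), np.float64(0.0312), np.float64(0.0001), np.float64(0.0049)] turn deg -5.57
```

{"fn": "drive_tool", "kwargs": {
  "deltas": [
    [[0.003,0.012,0,0.005,0],[0.005,0.024,0,0.005,0],[0.0065,0.0312,0,0.005,0],[0.0065,0.0312,0,0.005,0],[0.0065,0.0312,0,0.005,0],[0.0065,0.0312,0,0.005,0],[0.0065,0.0312,0,0.005,0],[0.0065,0.0312,0,0.005,0],[0.0065,0.0312,0,0.005,0],[0.0065,0.0312,0,0.005,0]]
  ]
}}

```text
time_s: 22.3
eef_pos: [0.558, 0.0311, 0.1643]
tcp_rot: [[0.977, -0.212, -0.003], [-0.212, -0.977, -0.0], [-0.003, 0.001, -1.0]]
contact_force: [0.6, 0.3, -1.3]
width: 0.0251
```

{"fn": "drive_tool", "kwargs": {
  "deltas": [
    [[0.0065,0.0312,0,0.005,0],[0.0065,0.0312,0,0.005,0],[0.0065,0.0312,0,0.005,0],[0.0065,0.0312,0,0.005,0],[0.0065,0.0312,0,0.005,0],[0.0065,0.0312,0,0.005,0],[0.0065,0.0312,0,0.005,0],[0.0065,0.0312,0,0.005,0],[0.005,0.024,0,0.005,0],[0,0,0,0,0]]
  ]
}}

```text
time_s: 23.3
eef_pos: [0.5503, -0.2493, 0.1641]
tcp_rot: [[0.966, -0.258, -0.002], [-0.258, -0.966, 0.0], [-0.002, 0.0, -1.0]]
contact_force: [0.0, 1.0, -1.1]
width: 0.0255
```

```bash
python3 plan.py .5497 -.3115 .1 -14.9 5
```

```text
t 23.3 pos [ 0.5503 -0.2493  0.1641] yaw -14.96 F [ 0.   1.  -1.1] w 0.0255 j6 -12.2
5 rows: [np.float64(0.0031), np.float64(0.012), np.float64(0.0128), np.float64(-0.0002)] turn deg 0.06
```

{"fn": "drive_tool", "kwargs": {
  "deltas": [
    [[0.0031,0.012,0,0,0],[0.0031,0.012,0,0,0],[0.0031,0.012,0,0,0],[0.0031,0.012,0.01,0,0],[0.002,0.009,0.02,0,0],[0,0,0.02,0,0],[0,0,0.01,0,0],[0,0,0,0,0],[0,0,0,0,0]]
  ]
}}

```text
time_s: 24.2
eef_pos: [0.5514, -0.305, 0.106]
tcp_rot: [[0.967, -0.255, -0.0], [-0.255, -0.967, 0.0], [-0.0, -0.0, -1.0]]
contact_force: [0.2, -0.2, -1.6]
width: 0.0253
```

```bash
python3 plan.py .5497 -.3115 .086 -14.9 4
```

```text
t 24.2 pos [ 0.5514 -0.305   0.106 ] yaw -14.77 F [ 0.2 -0.2 -1.6] w 0.0253 j6 -16.9
4 rows: [np.float64(0.0), np.float64(0.0017), np.float64(0.005), np.float64(0.0006)] turn deg -0.13
```

{"fn": "drive_tool", "kwargs": {
  "deltas": [
    [[0,0.0022,0,0.002,0],[0,0.0022,0.003,0,0],[0,0.0022,0.006,0,0],[0,0,0.006,0,0],[0,0,0.004,0,0],[0,0,0.002,0,0],[0,0,0,0,0],[0,0,0,0,0]]
  ]
}}

```text
time_s: 25.0
eef_pos: [0.5496, -0.3114, 0.0848]
tcp_rot: [[0.966, -0.257, -0.0], [-0.257, -0.966, -0.0], [-0.0, 0.0, -1.0]]
contact_force: [0.5, -0.4, -0.8]
width: 0.0252
```

```bash
python3 plan.py .5497 -.3115 .081 -14.9 3
```

```text
t 25.0 pos [ 0.5496 -0.3114  0.0848] yaw -14.89 F [ 0.5 -0.4 -0.8] w 0.0252 j6 -17.4
3 rows: [np.float64(0.0), np.float64(0.0), np.float64(0.0013), np.float64(0.0)] turn deg -0.01
```

{"fn": "drive_tool", "kwargs": {
  "deltas": [
    [[0,0,0.0015,0,0],[0,0,0.001,0,0],[0,0,0.001,0,0],[0,0,0,0,0],[0,0,0,0,0]]
  ]
}}

```text
time_s: 25.5
eef_pos: [0.5495, -0.3114, 0.0813]
tcp_rot: [[0.966, -0.257, -0.0], [-0.257, -0.966, 0.0], [-0.0, 0.0, -1.0]]
contact_force: [-0.6, 0.6, -1.3]
width: 0.0253
```

{"fn": "drive_tool", "kwargs": {
  "deltas": [
    [[0,0,0.001,0,0],[0,0,0.001,0,0],[0,0,0,0,0],[0,0,0,0,0]]
  ]
}}

```text
time_s: 25.9
eef_pos: [0.5496, -0.3115, 0.0809]
tcp_rot: [[0.966, -0.257, 0.001], [-0.257, -0.966, -0.0], [0.001, 0.0, -1.0]]
contact_force: [-7.6, 4.2, 25.8]
width: 0.0251
```

{"fn": "drive_tool", "kwargs": {
  "deltas": [
    [[0,0,-0.001,0,0],[0,0,0,0,0],[0,0,0,0,15],[0,0,0,0,35],[0,0,0,0,65],[0,0,0,0,65],[0,0,-0.01,0,65],[0,0,-0.025,0,65],[0,0,-0.04,0,65],[0,0,0,0,65]]
  ]
}}

```text
time_s: 26.9
eef_pos: [0.552, -0.3129, 0.1607]
tcp_rot: [[0.966, -0.257, 0.006], [-0.257, -0.966, -0.004], [0.007, 0.002, -1.0]]
contact_force: [0.2, 0.9, 0.1]
width: 0.0556
```

```bash
python3 plan.py .463 -.093 .12 0 10; python3 lid.py w11
```

```text
t 26.9 pos [ 0.552  -0.3129  0.1607] yaw -14.89 F [0.2 0.9 0.1] w 0.0556 j6 -17.4
10 rows: [np.float64(-0.012), np.float64(-0.0206), np.float64(0.0041), np.float64(-0.026)] turn deg 14.89
[278. 207.] 0.018 [ 543.6 -326.7] [145.6 144.8] 75.1
[278. 228.] 0.05 [ 542.8 -329.8] [36.3 35.6] 51.0
[355.   8.] 0.018 [ 665.1 -166.5] [ 31.3 109.3] 81.3
[130.  21.] 0.018 [ 452.2 -112.4] [57.7 99.7] 63.8
```

View pics/w11.png

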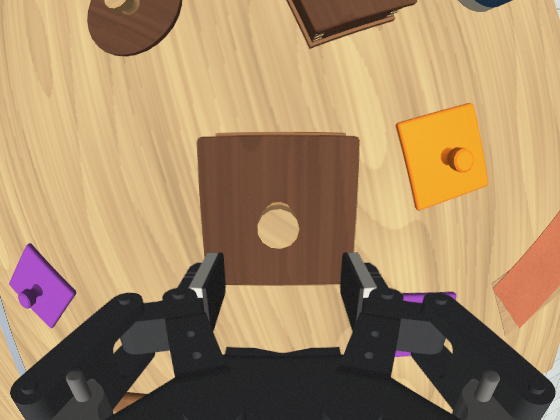

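The large lid covers its box squarely at (278,210). I'll check its plane.

```bash
cat > pl.py <<'E'
from h import *
def plane(fn,box,zexp):
    f=np.load(fn+".npz");d=f["d"];K=f["camera_matrix"];T=f["world_from_camera"]
    v,u=np.mgrid[box[1]:box[3]:4,box[0]:box[2]:4];u=u.ravel();v=v.ravel();z=d[v,u]
    q=(np.c_[u,v]-K[:2,2])/K[0,0];r=np.linalg.norm(q,axis=1);k=np.tan(r)/r
    P=np.c_[q[:,0]*k*z,-q[:,1]*k*z,-z]@T[:3,:3].T+T[:3,3]
    P=P[(z>0)&(abs(P[:,2]-zexp)<.012)]
    c=P.mean(0);A=np.c_[P[:,:2]-c[:2],np.ones(len(P))];s=np.linalg.lstsq(A,P[:,2],rcond=None)[0]
    print(fn,len(P),"z",s[2].round(4),"slopes deg",np.degrees(s[:2]).round(2))
E
python3 -c "
from pl import *
plane('w11',(205,142,350,278),.07)"
```

```text
w11 1124 z 0.0702 slopes deg [-0.1  -0.01]
```

{"fn": "drive_tool", "kwargs": {
  "deltas": [
    [[-0.006,-0.01,0,-0.026,65],[-0.012,-0.0206,0.004,-0.026,65],[-0.012,-0.0206,0.004,-0.026,65],[-0.012,-0.0206,0.004,-0.026,65],[-0.012,-0.0206,0.004,-0.026,65],[-0.012,-0.0206,0.004,-0.026,65],[-0.012,-0.0206,0.004,-0.026,65],[-0.012,-0.0206,0.004,-0.026,65],[-0.012,-0.0206,0.004,-0.026,65],[-0.012,-0.0206,0.004,-0.026,65]]
  ]
}}

```text
time_s: 27.95
eef_pos: [0.4616, -0.1012, 0.1184]
tcp_rot: [[1.0, 0.003, -0.002], [0.003, -1.0, 0.001], [-0.002, -0.001, -1.0]]
contact_force: [0.5, -0.1, -0.6]
width: 0.0558
```

{"fn": "drive_tool", "kwargs": {
  "deltas": [
    [[-0.005,-0.009,0,0,65],[0,0,0,0,65],[0,0,0,0,65]]
  ]
}}

```text
time_s: 28.25
eef_pos: [0.4589, -0.0941, 0.1194]
tcp_rot: [[1.0, 0.0, 0.0], [0.0, -1.0, -0.0], [0.0, 0.0, -1.0]]
contact_force: [0.7, -0.5, 0.0]
width: 0.0554
```

```bash
python3 lid.py w12; python3 plan.py .462 -.092 .027 0 5
```

```text
[509. 239.] 0.018 [ 686.2 -133.1] [110.7 168.3] 8.2
[439. 226.] 0.018 [ 593.3 -111.9] [  5.3 122.1] 8.2
[287. 205.] 0.018 [461.4 -91.2] [ 99.8 100.2] 23.3
[288. 220.] 0.05 [461.2 -91.5] [24.7 25.5] 44.5
[525.  26.] 0.018 [680.8  94.4] [ 75.7 105.3] 77.1
t 28.3 pos [ 0.4592 -0.0944  0.1194] yaw -0.01 F [-0.3  0.3  0.4] w 0.0557 j6 -15.3
5 rows: [np.float64(0.0006), np.float64(-0.0005), np.float64(0.0185), np.float64(-0.0)] turn deg 0.01
```

{"fn": "drive_tool", "kwargs": {
  "deltas": [
    [[0.0022,-0.003,0.01,0,65],[0,0,0.02,0,65],[0,0,0.025,0,65],[0,0,0.018,0,65],[0,0,0.012,0,65],[0,0,0.006,0,65],[0,0,0.001,0,65],[0,0,0,0,65]]
  ],
  "grip_force": 60
}}

```text
time_s: 29.1
eef_pos: [0.4609, -0.0909, 0.0275]
tcp_rot: [[1.0, -0.0, 0.0], [-0.0, -1.0, -0.0], [0.0, 0.0, -1.0]]
contact_force: [-0.0, -0.8, 0.1]
width: 0.0555
```

{"fn": "drive_tool", "kwargs": {
  "deltas": [
    [[0,0,0,0,40],[0,0,0,0,20],[0,0,0,0,0],[0,0,0,0,0],[0,0,0,0,0],[0,0,0,0,0]]
  ]
}}

```text
time_s: 29.7
eef_pos: [0.4611, -0.0909, 0.0281]
tcp_rot: [[1.0, 0.0, 0.001], [0.0, -1.0, -0.0], [0.001, 0.0, -1.0]]
contact_force: [-1.6, 0.1, 10.7]
width: 0.0226
```

{"fn": "drive_tool", "kwargs": {
  "deltas": [
    [[0,0,-0.003,0,0],[0,0,-0.01,0,0],[0,0,-0.02,0,0],[0,0,-0.03,0,0],[0,0,-0.035,0,0],[0,0,-0.03,0,0],[0,0,-0.01,0,0],[0,0,0,0,0]]
  ]
}}

```text
time_s: 30.5
eef_pos: [0.4614, -0.091, 0.1669]
tcp_rot: [[1.0, -0.0, 0.003], [-0.0, -1.0, -0.001], [0.003, 0.001, -1.0]]
contact_force: [0.2, -0.2, -1.8]
width: 0.0226
```

```bash
python3 plan.py .4543 -.01 .165 0 4; python3 plan.py .4543 .1075 .165 0 8; python3 lid.py w13
```

```text
t 30.5 pos [ 0.4614 -0.091   0.1669] yaw -0.0 F [ 0.2 -0.2 -1.8] w 0.0226 j6 -14.9
4 rows: [np.float64(-0.0018), np.float64(-0.0203), np.float64(0.0005), np.float64(-0.0)] turn deg 0.0
t 30.5 pos [ 0.4614 -0.091   0.1669] yaw -0.0 F [ 0.2 -0.2 -1.8] w 0.0226 j6 -14.9
8 rows: [np.float64(-0.0009), np.float64(-0.0248), np.float64(0.0002), np.float64(-0.0)] turn deg 0.0
[282. 322.] 0.018 [ 459.9 -228.4] [42.9 61.8] 89.9
[282. 236.] 0.018 [ 460.6 -128.3] [141.2 189.3] 89.9
[283. 252.] 0.05 [ 460.6 -132.1] [16.6 34.1] 88.2
[474. 223.] 0.018 [ 673.2 -127.4] [114.4 168.2] 8.9
[499. 244.] 0.05 [ 682.9 -131.9] [25.3 78.2] 8.5
[493.  29.] 0.018 [676.2 103.5] [100.9 102.7] 76.9
[272.   5.] 0.018 [451.4  85.7] [15.3 75. ] 89.2
```

View pics/w13.png

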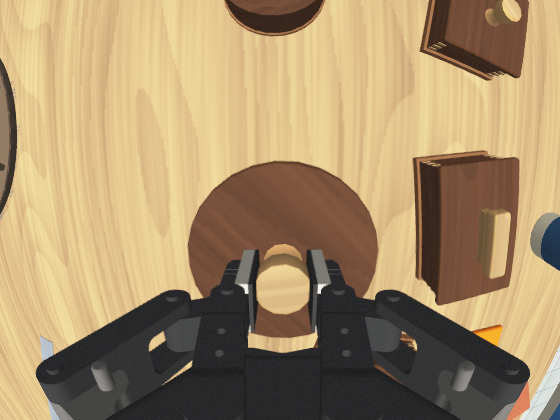

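The round lid is held level with its knob at (283,280), and the oblong and small lids sit on their boxes to the right. I'll step toward the round box and measure it.

{"fn": "drive_tool", "kwargs": {
  "deltas": [
    [[-0.0018,-0.012,0,0,0],[-0.0018,-0.02,0,0,0],[-0.0018,-0.02,0,0,0],[-0.0018,-0.018,0,0,0],[0,0,0,0,0],[0,0,0,0,0]]
  ]
}}

```text
time_s: 31.15
eef_pos: [0.4526, -0.0202, 0.1643]
tcp_rot: [[1.0, 0.001, -0.002], [0.001, -1.0, 0.0], [-0.002, -0.0, -1.0]]
contact_force: [0.5, -0.3, -1.2]
width: 0.0229
```

```bash
python3 lid.py w14 >/dev/null
python3 - <<'E'
from h import *
f=np.load("w14.npz");p=f["p"]
m=((p[...,0]<150)&(p[...,0]>70)&(p[...,0].astype(int)-p[...,2]>25)).astype(np.uint8)
m=cv2.morphologyEx(m,cv2.MORPH_OPEN,np.ones((3,3)))
cs,h=cv2.findContours(m,cv2.RETR_CCOMP,cv2.CHAIN_APPROX_NONE)
for q in cs:
    if cv2.contourArea(q)<300: continue
    w=(wrays(f,q,.06)*1000).astype(np.float32);r=cv2.fitEllipse(w);c=cv2.minEnclosingCircle(w)
    print(q.mean((0,1)).round(),np.round(r[0],1),np.round(r[1],1),"circ",np.round(c[0],1),c[1]*2)
E
python3 plan.py .4543 .1075 .165 0 8
```

```text
[282. 322.] [ 451.  -126.8] [36.2 59. ] circ [ 450.6 -126.5] 58.366981506347656
[477. 277.] [642.  -89.9] [ 92.2 158.5] circ [ 639.6 -107.4] 183.00872802734375
[282. 236.] [450.9 -41.6] [120.2 165.4] circ [451.  -62.1] 162.1435089111328
[283. 252.] [451.2 -56.8] [17.6 31. ] circ [451.1 -61.5] 32.56370544433594
[498.  94.] [644.6  86.3] [101.1 102.3] circ [645.1  86.5] 120.02864837646484
[526.  92.] [674.1  92.1] [25.7 26.9] circ [674.2  92.2] 27.946908950805664
[285.  46.] [452.7 105.5] [83.8 85.9] circ [452.8 108.5] 93.21190643310547
t 31.2 pos [ 0.4529 -0.0206  0.1645] yaw 0.04 F [-0.5 -1.1 -1.4] w 0.0228 j6 -6.5
8 rows: [np.float64(0.0002), np.float64(-0.016), np.float64(-0.0001), np.float64(0.0001)] turn deg -0.04
```

View pics/w14.png

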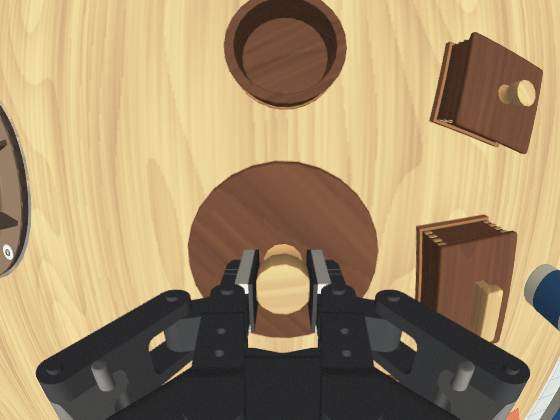

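The round box is at (285,50). Its rim circle is centred at (0.453, 0.108) with a 93 mm diameter, which agrees with the top view.

{"fn": "drive_tool", "kwargs": {
  "deltas": [
    [[0,-0.012,0,0,0],[0,-0.02,0,0,0],[0,-0.02,0,0,0],[0,-0.02,0,0,0],[0,-0.02,0,0,0],[0,-0.018,0.005,0,0],[0,-0.012,0.015,0,0],[0,0,0.025,0,0],[0,0,0.015,0,0],[0,0,0,0,0]]
  ]
}}

```text
time_s: 32.2
eef_pos: [0.4521, 0.1012, 0.1036]
tcp_rot: [[1.0, -0.0, -0.003], [-0.0, -1.0, -0.0], [-0.003, 0.0, -1.0]]
contact_force: [0.0, 0.3, -0.6]
width: 0.0225
```

{"fn": "drive_tool", "kwargs": {
  "deltas": [
    [[0,0,0,0,0],[0,0,0,0,0]]
  ]
}}

```text
time_s: 32.4
eef_pos: [0.4539, 0.1012, 0.106]
tcp_rot: [[1.0, -0.0, 0.001], [-0.0, -1.0, 0.0], [0.001, -0.0, -1.0]]
contact_force: [0.6, 0.2, -1.9]
width: 0.0222
```

```bash
python3 plan.py .4533 .1077 .086 0 4
```

```text
t 32.4 pos [0.4539 0.1012 0.106 ] yaw -0.02 F [ 0.6  0.2 -1.9] w 0.0222 j6 8.9
4 rows: [np.float64(-0.0002), np.float64(-0.0016), np.float64(0.005), np.float64(-0.0001)] turn deg 0.02
```

{"fn": "drive_tool", "kwargs": {
  "deltas": [
    [[-0.0005,-0.003,0,0,0],[0,-0.0035,0.003,0,0],[0,0,0.006,0,0],[0,0,0.006,0,0],[0,0,0.004,0,0],[0,0,0.003,0,0],[0,0,0.001,0,0],[0,0,0,0,0],[0,0,0,0,0]]
  ]
}}

```text
time_s: 33.3
eef_pos: [0.453, 0.1077, 0.0824]
tcp_rot: [[1.0, -0.0, 0.0], [-0.0, -1.0, 0.0], [0.0, -0.0, -1.0]]
contact_force: [0.2, -0.1, -0.6]
width: 0.0226
```

{"fn": "drive_tool", "kwargs": {
  "deltas": [
    [[0,0,0.001,0,0],[0,0,0.001,0,0],[0,0,0.0005,0,0],[0,0,0,0,0],[0,0,0,0,0]]
  ]
}}

```text
time_s: 33.8
eef_pos: [0.4531, 0.1077, 0.0801]
tcp_rot: [[1.0, 0.0, 0.0], [0.0, -1.0, 0.0], [0.0, -0.0, -1.0]]
contact_force: [-1.0, -0.5, 7.0]
width: 0.0226
```

Contact came at the expected height, so I'll release, lift and check.

{"fn": "drive_tool", "kwargs": {
  "deltas": [
    [[0,0,0,0,15],[0,0,0,0,35],[0,0,0,0,65],[0,0,0,0,65],[0,0,-0.01,0,65],[0,0,-0.025,0,65],[0,0,-0.04,0,65],[0,0,0,0,65]]
  ]
}}

```text
time_s: 34.6
eef_pos: [0.4552, 0.1081, 0.1592]
tcp_rot: [[1.0, 0.0, 0.006], [0.0, -1.0, 0.001], [0.006, -0.001, -1.0]]
contact_force: [0.7, 0.3, -0.5]
width: 0.0552
```

```bash
python3 lid.py w15|head -3; python3 -c "
from pl import *
plane('w15',(235,150,325,250),.07)"; python3 plan.py .30 .45 .25 45 12
```

```text
[427. 388.] 0.018 [ 650.9 -159.6] [ 26.9 139.6] 37.9
[ 20. 286.] 0.018 [104.6 -23.5] [228.1  70.9] 73.1
[486. 232.] 0.018 [678.5  72.3] [101.7 103.6] 76.8
w15 460 z 0.0701 slopes deg [ 0.08 -0.33]
t 34.65 pos [0.4545 0.108  0.1575] yaw 0.0 F [-0.2 -0.3 -0.8] w 0.0556 j6 9.6
12 rows: [np.float64(-0.0021), np.float64(-0.032), np.float64(-0.0077), np.float64(-0.0654)] turn deg 45.0
```

View pics/w15.png

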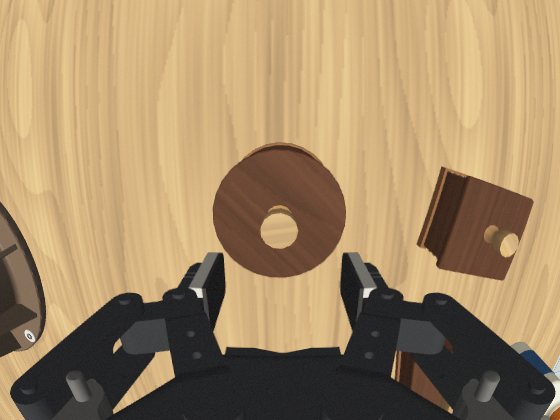

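The round lid is at (280,213), covering its box level at 70.1 mm. I'll move the arm clear and take a final top view.

{"fn": "drive_tool", "kwargs": {
  "deltas": [
    [[0,-0.015,-0.01,0,65],[0,-0.03,-0.01,0,65],[0,-0.035,-0.01,0,65],[0,-0.035,-0.01,0,65],[0,-0.035,-0.01,0,65],[0,-0.035,0,0,65],[0,-0.035,0,0,65],[0,-0.035,0,0,65],[0,-0.02,0,0,65],[0,0,0,0,65]]
  ]
}}

```text
time_s: 35.65
eef_pos: [0.4526, 0.3846, 0.2042]
tcp_rot: [[1.0, 0.002, -0.0], [0.002, -1.0, -0.0], [-0.0, 0.0, -1.0]]
contact_force: [0.7, -0.1, -0.0]
width: 0.0551
```

Run:
```python
from h import *
np.set_printoptions(precision=4,suppress=True)
p,d=manip.camera("top");cv2.imwrite("pics/top1.png",p[:,:,::-1]);P=cloud("top",d)
ok=d>0
m=(ok&(p.max(2)<95)).astype(np.uint8);m=cv2.morphologyEx(m,cv2.MORPH_CLOSE,np.ones((3,3)))
for n,x,y,z in(("small",.648,.087,.06),("large",.55,-.311,.07),("oblong",.6445,-.1135,.065),("round",.454,.1075,.07)):
    s=ok&(abs(P[...,0]-x)<.085)&(abs(P[...,1]-y)<.085)&(abs(P[...,2]-z)<.008)
    r=cv2.minAreaRect((P[s][:,:2]*1000).astype(np.float32));print(n,np.round(r[0],1),np.round(r[1],1),round(r[2],1),"z",np.median(P[s][:,2]))
o=np.load("top0.npz")["p"].astype(int);df=abs(p.astype(int)-o).sum(2)
for n,(u,v) in dict(glue=(287,101),mallet=(436,226),orange=(346,138),purple=(410,159)).items(): print(n,"diff",df[v-18:v+18,u-22:u+22].mean().round(2))
print(manip.read_state()["time_s"])
```

```text
small [648.4  86.9] [88.7 88. ] 76.5 z 0.05894709178156987
large [ 548.6 -312.7] [120.1 120.7] 75.0 z 0.06915090943962121
oblong [ 645.4 -113.7] [ 90.7 136. ] 8.1 z 0.06403763734290013
round [453.2 107. ] [98.3 99. ] 0.5 z 0.06910768391996358
glue diff 17.42
mallet diff 17.08
orange diff 14.85
purple diff 16.37
35.7
```

View pics/top1.png

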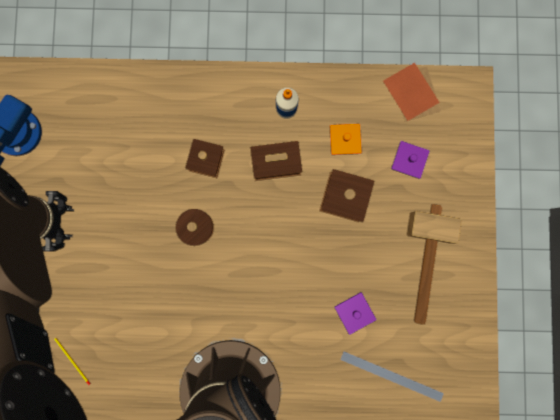

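All four lids are on their boxes, at (205,157), (276,160), (347,195) and (195,227). The glue bottle, the mallet and the decoys are where they were.

```bash
python3 -c "
from cell import manip
print(manip.finish_job())"
```

```text
the job is handed in; nothing more can be done
None
```

All four dark lids are on their own boxes, and I handed the job in at about 36 s of the 109 s allowed, with the gripper open and well clear.

- **Lids level and down:** after each release, the wrist camera's depth readings put the lid tops at 65.2 mm (oblong), 60.2 mm (small), 70.2 mm (large) and 70.1 mm (round). The expected heights are 65, 60, 70 and 70 mm. Tilt was at most about 0.3°.
- **Final top view:** each lid's centre is within about 2 mm of where I first measured its box, so the boxes have not visibly moved. This camera read the lid heights about 1 mm lower than the wrist camera, which is within its calibration error.
- **Bystanders:** the glue bottle, the mallet and the orange and purple lids look unmoved. The image-difference numbers for them did not settle it: all four regions, decoys included, came out at a similar 15 to 17, so I relied on the picture.
- **Firmest contact:** the large lid met its rim with about 26 N, against under 8 N for the others. I backed off 1 mm before letting go of it.

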